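# Mark a circuit board's place and lift it for inspection

## Robot

A 7-joint arm with a two-finger parallel gripper is mounted at the origin on the work surface. World frame = base frame: x ahead of the robot, y to its left, z up, the work surface at z = 0. Lengths are in m, angles in rad, forces in N, time in s.
With the tool pointing down it reaches from about 0.425 to 1.025 m from the base axis. Payload 3.6 kg.
Tool frame: the origin (TCP) lies between the finger pads; the fingertips stand 8 mm ahead of it and the grasp point (between the pads) lies 11 mm behind it; z points along the fingers, y is the line along which they close (so a half turn about z gives the same grasp; the last joint's range is limited). The gripper opens to 85 mm and grips with 20 to 120 N. Pads are 22 mm wide; open, the fingers measure 114 mm over their backs; the gripper's body (76 mm by 85 mm) begins 54 mm behind the grasp point. The pads swing forward as they close: fully open they stand 13 mm farther back than shut.
Start: joints at [1.105, 0.591, 0.048, 1.609, -0.033, 0.943, -0.034], TCP at [0.264, -0.675, 0.239] pointing down, gripper open.
Joint ranges: [-2.69, 2.69], [-0.47, 2.24], [-1.27, 1.36], [0.19, 2.51], [-1.53, 4.68], [0.08, 2.07], [-3.09, 3.09]. Speed limits (rad/s): [2.57, 2.57, 3.14, 3.14, 3.14, 3.14, 3.14].

## Interface

Orientations are given as a 3x3 rotation matrix whose columns are the frame's x, y, z axes.
In Python, from workcell import ctrl gives the robot as it stands.
- The arm moves only by the tool drive_tool, never from a script. Its argument "plan" is a list of rows, each a list of 3 entries, a list of its own where there are three numbers: the shift along the tool's x, y, z in cm, then the turn, a rotation vector about the tool's x, y, z in rad, then the opening in per cent of the stroke, from 0 (shut) to 100 (fully open). In form: [[[x, y, z], [wx, wy, wz], jaw], ...]. A call has 1 to 12 rows; each row is the pose to reach, as a shift and turn from the pose commanded when the call began, along the tool's axes at that moment; what a row does not reach only later rows make up. A row lasts 1/12 s, in which the tool goes at most 41.7 mm and 7.16 degrees, less where a joint would pass 70% of its speed; a pose out of reach is approached as far as the arm can. A call with a gripper value outside its range is refused whole. The fingers move at their own pace and stop on an object; "newtons" is the grip in N (left out, the last holds). Time passes only in rows, so rows that repeat a pose let the fingers close. It gives the time, the measured TCP pose, the force, the opening and the grip force at its end, in the units of the state.
- ctrl.state(): the state, without advancing time (a new reading comes with each control period).
- ctrl.read_camera(name): name is "side" or "top" or "wrist"; returns a dict with "frame" (400x640x3 uint8, red, green, blue), "fx", "fy", "cx", "cy" (pixels), "extrinsics" (4x4, takes a point from camera to world coordinates). Camera axes: x right, y up, looking along -z (the intrinsics and any distortion apply to the point x, -y, -z); pixel columns grow to the right and rows downward; lengths in m; the calibration is good to about 2 mm. A picture is of the moment at which its call begins. There is no depth.
- ctrl.job_done(): hands the job in; it is judged then, once.
The state is a dict: "time": time; "joints": joint angles; "joint_velocities": joint speeds; "joint_torque": joint torques, N m; "tcp_pos": TCP position; "ee_rot": TCP orientation; "force": force on the tool from outside, world axes, zero at the start; "moment": the same for the moment, N m; "opening": opening from 0.0 (shut) to 1.0 (fully open); "finger_force": force on a finger pad.
Only numpy, scipy, OpenCV 4.12 (cv2) and the standard library are available. Lean on these libraries where they do the work, as an engineer would, in place of code of your own. Each camera call takes 0.05 s, during which the arm holds its last target. There are 200 camera calls.

## Task

Lay the straightedge on the mat flush along the circuit board's gold-contact edge, centred on that edge and without shoving the board out of place, and let go of it: it marks where the board goes back. Then take the board by its heatsink, lift it straight up until it is about 10 cm above the mat, and hold it level and still for two seconds, leaving the straightedge where it lies and the other things undisturbed. The program finishes while still holding the board in the air.

Things in the scene. Friction and masses are not known exactly. Their poses are not given: they have to be found in the camera images.
- board: green circuit board, 170 x 170 x 3 mm, loose, about 0.55 kg, balanced about its centre, standing on the mat on four 8 mm brass standoffs fixed under its corners (top face 11 mm above the mat). Origin: board's centre, level with the standoffs' feet; z up; the gold-contact edge faces its -x, 85 mm from the origin. Pushed by more than about 4 N it slides on the mat
- heatsink_top (a point): centre of the top of the aluminium finned heatsink fixed in the middle of the board: 50 x 50 mm, sides parallel to the board's x and y, from 11 to 56 mm above the board's feet, can be gripped across either pair of sides and carries the board. Parts around it rise at most 7 mm above the board's face, but connector blocks along the +x edge (beyond 68 mm) rise 12 mm
- gold_edge (a point): middle of the board's gold-contact edge (row of small gold pads), at half the board's thickness, 9.5 mm above its feet; the edge is 170 mm long, runs along the board's y and starts roughly towards the robot
- straightedge: loose aluminium bar 180 mm long (its x), 40 wide (its y), 14 high, 0.3 kg; either long face may go against the board. On its middle a red upright grip rib 70 mm long (x), 12 thick (y), reaching 52 mm above the underside. Origin: centre of underside; z up. Starts on the mat left or right of the board, pointing roughly away from the robot. Flush, its centre line is 20 mm outside the board's edge
- end_a (a point): point on the centre line of the straightedge, 85 mm from its middle towards +x, 9.5 mm above its underside
- end_b (a point): point on the centre line of the straightedge, 85 mm from its middle towards -x, 9.5 mm above its underside
- mat: blue work mat, 480 x 1040 mm, 3 mm thick, fixed to the table; origin at the centre of its underside; its top lies at z = 3 mm
- driver: T-handle driver, tan handle 104 mm across with an orange end and a steel shaft, 185 mm long, 28 mm high, lying loose on the mat, on the other side of the board from the straightedge; leave it alone. Origin: under the middle of its length
- meter: yellow multimeter, 160 x 80 x 47 mm, lying on the mat at the back right; leave it alone. Origin: centre of the underside
- memory_card: small green memory card, 70 x 30 x 7 mm, lying on the mat at the right; leave it alone. Origin: centre of the underside
- screw_tin: round open steel tin with brass screws, 70 mm across, 28 mm high, on the mat at the back left; leave it alone. Origin: centre of the underside
- cleaner: white bottle with a blue cap, 48 mm across, 100 mm high, on the mat at the far left; leave it alone. Origin: centre of the underside
Things that resemble listed ones, but are neither listed nor needed, are in the scene too. Of the things that look like the straightedge, take the one that is farthest to the robot's right at the start.

How it is judged:
On the way, in this order (a step that is already met when the one before it is completed fails the run):
1. the straightedge lies released on the mat, flush along the board's gold-contact edge and centred on it, the board standing within 20 mm of where it was (x of end_a in the frame of board between -0.1085 and -0.1 m and x of end_b in the frame of board between -0.1085 and -0.1 m and height (world z) of each of straightedge, board below 0.006 m and angle between straightedge's own z axis and vertical below 0.05 rad and contact force between the fingers and straightedge below 0.1 N and linear speed of straightedge below 0.02 m/s and y of straightedge in the frame of board between -0.03 and 0.03 m and distance of board from where it was at the start of the episode below 0.02 m and angle between board's own z axis and vertical below 0.03 rad), for 0.2 s.
2. the board is held level and still in the air (height (world z) of board between 0.063 and 0.163 m and angle between board's own z axis and vertical below 0.1 rad and linear speed of board below 0.03 m/s and angular speed of board below 0.15 rad/s and contact force between the fingers and board above 1 N and contact force between board and mat below 0.1 N and contact force between board and straightedge below 0.1 N and contact force between board and driver below 0.1 N and contact force between board and meter below 0.1 N and contact force between board and memory_card below 0.1 N and contact force between board and screw_tin below 0.1 N and contact force between board and cleaner below 0.1 N), for 1.5 s.
At the end, for the whole second after the job is handed in: the fingers hold the board 60 to 160 mm above the mat, within 0.1 rad of level, still, nothing else touching it, over its place (30 mm across, 50 mm along, 0.15 rad from the straightedge's flush pose); straightedge flat and untouched. First: both ends flush within 3.5 mm, centred within 30 mm (all of step 2 and height (world z) of straightedge below 0.006 m and angle between straightedge's own z axis and vertical below 0.05 rad and contact force between the fingers and straightedge below 0.1 N and linear speed of straightedge below 0.02 m/s and x of straightedge in the frame of board between -0.135 and -0.075 m and y of straightedge in the frame of board between -0.05 and 0.05 m and angle between the x axis of straightedge and the y axis of board, either way round below 0.15 rad); the arm keeps its last pose, push and grip.
It fails at once if one of the other things (driver, multimeter, memory card, screw tin, bottle) is moved over 30 mm (distance of any of driver, meter, memory_card, screw_tin, cleaner from where it was at the start of the episode above 0.03 m).
It fails at once if the board is tipped by more than 0.35 rad (angle between board's own z axis and vertical above 0.35 rad).
It also fails if it takes over 64 s, if anything falls off the work surface, if the arm or the gripper's body presses on something with over 40 N, if the wrist force passes 120 N, or if a joint passes its speed limit or range.

## Working session

There is one attempt and no reset: what is moved stays moved. The work goes in short steps, Python scripts to look and compute and a tool call to move; the robot and the scene stay as the last step left them, time stands still between calls to the robot, and variables do not carry over. Pictures are saved under pics/ and viewed, at most 10 in all, crops included, and the job is handed in when it is done.

Besides the shell and the picture viewer there is one more tool, called after "Emit:" as name(argument=value, ...), one argument or row to a line, values as JSON. drive_tool: Moves the arm, as the interface text tells. Its arguments: {"type":"object","properties":{"plan":{"type":"array","items":{"type":"array"}},"newtons":{"type":"number"}},"required":["plan"]}

```bash
ls; mkdir -p pics; cat > h.py <<'E'
import numpy as np,cv2
from workcell import ctrl
def cam(n,save=None):
    c=ctrl.read_camera(n)
    if save: cv2.imwrite(save,c["frame"][:,:,::-1])
    return c
def ray(c,u,v,z):
    E=np.array(c["extrinsics"]);d=np.array([(u-c["cx"])/c["fx"],-(v-c["cy"])/c["fy"],-1.0])
    d=E[:3,:3]@d;o=E[:3,3];return o+d*(z-o[2])/d[2]
def proj(c,p):
    E=np.array(c["extrinsics"]);q=E[:3,:3].T@(np.array(p)-E[:3,3])
    return c["cx"]-c["fx"]*q[0]/q[2],c["cy"]+c["fy"]*q[1]/q[2]
E
python3 - <<'E'
from h import *
c=cam("top","pics/top.png");print({k:v for k,v in c.items() if k!="frame"})
c=cam("side","pics/side.png");print({k:v for k,v in c.items() if k!="frame"})
print(ctrl.state())
E
```

```text
pics
{'fx': 394.4071598676573, 'fy': 394.4071598676573, 'cx': 317.57806518757883, 'cy': 196.1584879858991, 'extrinsics': array([[ 0.02865326,  0.99515025, -0.09410088,  0.44966578],
       [-0.99951104,  0.02970261,  0.00976942,  0.12323646],
       [ 0.01251708,  0.09377494,  0.99551473,  1.48615112],
       [ 0.        ,  0.        ,  0.        ,  1.        ]])}
{'fx': 437.1515613687758, 'fy': 437.1515613687758, 'cx': 316.34112076129617, 'cy': 194.7438864951821, 'extrinsics': array([[ 0.92131014,  0.30501264, -0.24115331,  0.23687444],
       [-0.38879579,  0.71460258, -0.58153331, -0.68512474],
       [-0.00504623,  0.62953192,  0.77695823,  1.12574352],
       [ 0.        ,  0.        ,  0.        ,  1.        ]])}
{'time': 0.1, 'joints': array([ 1.10449328,  0.59202611,  0.04830551,  1.60969824, -0.03333422,
        0.94271785, -0.03371938]), 'joint_velocities': array([-0.00082816, -0.00199435, -0.00164211, -0.00198979,  0.00040777,
        0.00191201, -0.00048436]), 'joint_torque': array([ 5.06823562e-03, -5.49993324e+01,  1.55319259e+00, -1.98825663e+01,
        9.73347895e-03,  3.70363079e-03, -4.50671767e-07]), 'tcp_pos': array([ 0.26381336, -0.67450711,  0.2382546 ]), 'ee_rot': array([[ 9.31295575e-01,  3.64263464e-01, -8.25424130e-04],
       [ 3.64264389e-01, -9.31293701e-01,  1.87028218e-03],
       [-8.74368249e-05, -2.04245814e-03, -9.99997910e-01]]), 'force': array([ 0.12726419, -0.99213243,  0.8785844 ]), 'moment': array([-0.04104076,  0.01574728,  0.00631501]), 'finger_force': 0.0, 'opening': 1.002066468138575}
```

View pics/top.png

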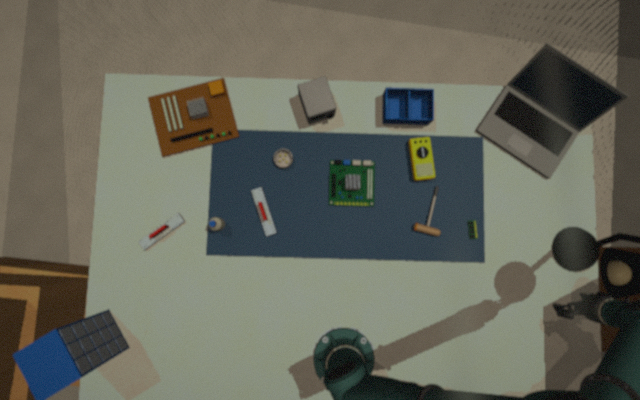

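View pics/side.png

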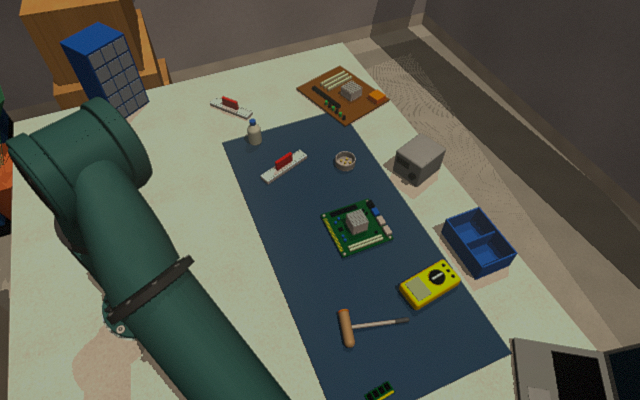

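Top view: two look-alike straightedges, at about (263,211) on the mat and (162,231) on the bare table. The one at (263,211) is farther to the robot's right (image right is -y) and lies on the mat, so it fits. The board is at (352,183) with its gold pads along the lower edge near v=205, towards the robot. The driver is at (428,215).

```bash
cat >> h.py <<'E'
def rect(mask,c,z,minA=30,box=None):
    m=mask.astype(np.uint8)*255
    if box is not None:
        k=np.zeros_like(m);k[box[1]:box[3],box[0]:box[2]]=1;m*=k
    m=cv2.morphologyEx(m,cv2.MORPH_CLOSE,np.ones((3,3)))
    cs=cv2.findContours(m,cv2.RETR_EXTERNAL,cv2.CHAIN_APPROX_NONE)[0]
    if not cs: return None
    t=max(cs,key=cv2.contourArea)
    pts=np.array([ray(c,u,v,z)[:2] for u,v in t[:,0,:]])*1000
    (cx,cy),(w,h),a=cv2.minAreaRect(pts.astype(np.float32))
    if w<h: w,h,a=h,w,a+90
    a=(a+90)%180-90
    return np.round([cx,cy,w,h,a],1)   # mm, deg of long side from world x
def masks(f):
    h=cv2.cvtColor(f,cv2.COLOR_RGB2HSV);H,S,V=[h[...,i].astype(int) for i in range(3)]
    return dict(green=(H>40)&(H<85)&(S>100)&(V>35),red=((H<8)|(H>172))&(S>120)&(V>80),
      white=(S<45)&(V>120),gold=(H>18)&(H<36)&(S>90)&(V>100))
E
python3 - <<'E'
from h import *
for n,bb,bs in (("top",(320,150,385,215),(240,180,285,245)),("side",(310,190,400,265),(255,140,315,190))):
    c=cam(n);m=masks(c["frame"])
    print(n,"board",rect(m["green"]|m["gold"],c,.014,box=bb),"gold",rect(m["gold"],c,.014,box=bb))
    print(" red",rect(m["red"],c,.055 if n=="top" else .04,box=bs),"bar",rect(m["white"]|m["red"],c,.017,box=bs))
    hs=c["frame"]
    if n=="top":
        a=cv2.resize(hs[140:250,230:400],(680,440),interpolation=cv2.INTER_CUBIC)
        cv2.imwrite("pics/crop1.png",a[:,:,::-1])
E
```

```text
top board [639.7 -17.1 172.4 162.6  89.7] gold [564.7  -9.7  30.    3.8 -88.3]
 red [525.1 308.7  62.1  11.9  19.4] bar [526.7 309.  177.4  37.6  20.6]
side board [645.5 -15.3 173.1 170.7  89.8] gold [567.7 -15.6 123.6   9.5  89.8]
 red [532.  312.   84.3  37.9  20.4] bar [526.4 319.2 179.7  56.5  20.1]
```

View pics/crop1.png

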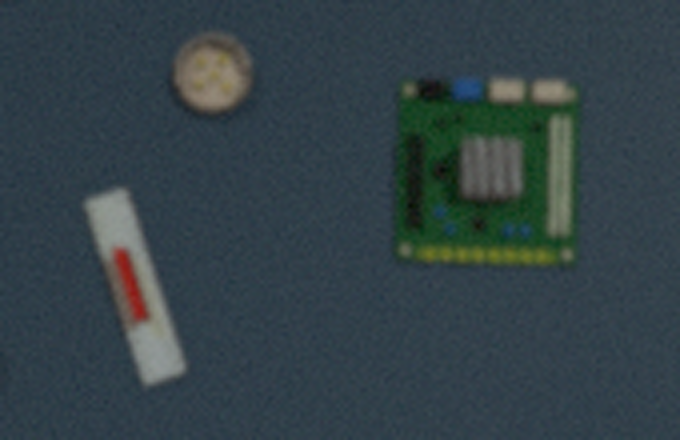

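The crop confirms a white bar with a red rib at top-view pixel (263,211), with the board's gold pads on the near edge. The board is at about (0.643, -0.016), yaw about 0, and the bar is at (0.527, 0.309), long axis 20° from x. The sizes match the description. I'll move over the gold edge first for a near look.

Emit:
drive_tool(
  plan=[
    [[51.4,-50.2,0],[0,0,0],100],
    [[51.4,-50.2,0],[0,0,0],100],
    [[51.4,-50.2,0],[0,0,0],100],
    [[51.4,-50.2,0],[0,0,0],100],
    [[51.4,-50.2,0],[0,0,0],100],
    [[51.4,-50.2,0],[0,0,0],100],
    [[51.4,-50.2,0],[0,0,0],100],
    [[51.4,-50.2,0],[0,0,0],100],
    [[51.4,-50.2,0],[0,0,0],100],
    [[51.4,-50.2,0],[0,0,0],100],
    [[51.4,-50.2,0],[0,0,0],100],
    [[51.4,-50.2,0],[0,0,0],100],
  ],
)

```text
time: 1.2
tcp_pos: [0.4703, -0.2177, 0.2394]
ee_rot: [[0.931, 0.364, 0.0], [0.364, -0.931, -0.0], [0.0, 0.0, -1.0]]
force: [1.2, 0.1, -0.3]
opening: 0.999
finger_force: 0.0
```

Emit:
drive_tool(
  plan=[
    [[14,-13.5,0],[0,0,0],100],
    [[14,-13.5,0],[0,0,0],100],
    [[14,-13.5,0],[0,0,0],100],
    [[14,-13.5,0],[0,0,0],100],
    [[14,-13.5,0],[0,0,0],100],
    [[14,-13.5,0],[0,0,0],100],
    [[14,-13.5,0],[0,0,0],100],
    [[14,-13.5,0],[0,0,0],100],
  ],
)

```text
time: 1.87
tcp_pos: [0.5505, -0.0437, 0.239]
ee_rot: [[0.931, 0.364, -0.001], [0.364, -0.931, -0.001], [-0.001, 0.0, -1.0]]
force: [-0.2, 0.4, 0.2]
opening: 0.998
finger_force: 0.0
```

```bash
python3 - <<'E'
from h import *
c=cam("wrist","pics/w1.png");print({k:v for k,v in c.items() if k!="frame"});s=ctrl.state();print(s["tcp_pos"],s["joints"])
E
```

```text
{'fx': 322.27370624306127, 'fy': 322.27370624306127, 'cx': 318.3980569856659, 'cy': 199.14577634780204, 'extrinsics': array([[ 3.63913881e-01,  8.89810975e-01,  2.75323656e-01,
         6.20321713e-01],
       [-9.31432480e-01,  3.47502828e-01,  1.08052390e-01,
        -1.68842280e-02],
       [ 4.70453975e-04, -2.95767160e-01,  9.55259947e-01,
         3.72233716e-01],
       [ 0.00000000e+00,  0.00000000e+00,  0.00000000e+00,
         1.00000000e+00]])}
[ 0.55035611 -0.04459725  0.23908791] [ 0.0471649   0.37630232 -0.06376215  1.99846847  0.03517268  0.7688953
 -1.23772608]
```

View pics/w1.png

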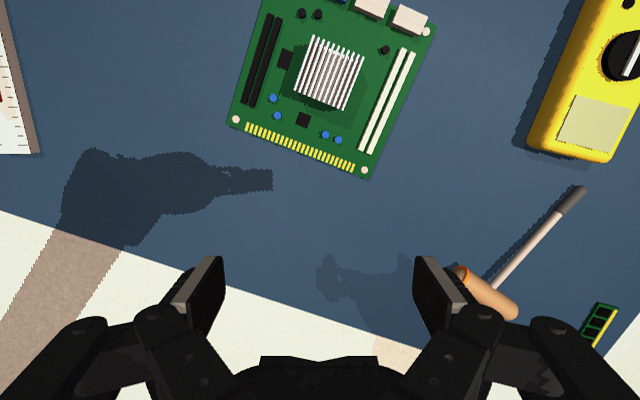

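The wrist view shows the board with its gold edge running from about (228,122) to (370,180), the heatsink at (330,72), and the straightedge just at the left border.

```bash
cat >> h.py <<'E'
def edge(c,z=.0125):
    """near (-x) board edge: line fit in world, in mm"""
    m=masks(c["frame"]);k=((m["green"]|m["gold"]).astype(np.uint8))*255
    k=cv2.morphologyEx(k,cv2.MORPH_CLOSE,np.ones((9,9)))
    t=max(cv2.findContours(k,cv2.RETR_EXTERNAL,cv2.CHAIN_APPROX_NONE)[0],key=cv2.contourArea)[:,0,:]
    P=np.array([ray(c,u+.0,v+.5,z)[:2] for u,v in t])*1000
    f=P[:,0]<P[:,0].min()+14;Q=P[f];ylo,yhi=P[:,1].min(),P[:,1].max()
    Q=Q[(Q[:,1]>ylo+12)&(Q[:,1]<yhi-12)]
    for _ in range(4):
        a,b=np.polyfit(Q[:,1],Q[:,0],1);r=Q[:,0]-a*Q[:,1]-b;Q=Q[abs(r)<max(1,1.5*r.std())]
    F=P[abs(P[:,0]-a*P[:,1]-b)<6]
    return dict(x_mid=a*F[:,1].mean()+b,slope_deg=-np.degrees(np.arctan(a)),ylo=F[:,1].min(),yhi=F[:,1].max(),n=len(Q),res=r.std())
E
python3 - <<'E'
from h import *
c=cam("wrist");print(edge(c,.014))
print(rect(masks(c["frame"])["gold"],c,.014,box=(220,90,380,190)))
E
```

```text
{'x_mid': np.float64(559.710405156368), 'slope_deg': np.float64(-0.14562988895412696), 'ylo': np.float64(-101.73073231384826), 'yhi': np.float64(67.88490475316864), 'n': 124, 'res': np.float64(0.3285578142705258)}
[566.  -16.9 127.7  10.7  89.9]
```

Edge measured at x≈559.7 mm, y from -101.7 to 67.9 (169.6 long, matching 170), yaw about -0.1°. Next, a near look at the straightedge.

Emit:
drive_tool(
  plan=[
    [[4,-33.7,0],[0,0,0],100],
    [[4,-33.7,0],[0,0,0],100],
    [[4,-33.7,0],[0,0,0],100],
    [[4,-33.7,0],[0,0,0],100],
    [[4,-33.7,0],[0,0,0],100],
    [[4,-33.7,0],[0,0,0],100],
    [[4,-33.7,0],[0,0,0],100],
    [[4,-33.7,0],[0,0,0],100],
    [[4,-33.7,0],[0,0,0],100],
    [[4,-33.7,0],[0,0,0],100],
    [[4,-33.7,0],[0,0,0],100],
    [[4,-33.7,0],[0,0,0],100],
  ],
)

```text
time: 2.97
tcp_pos: [0.4666, 0.2824, 0.2391]
ee_rot: [[0.933, 0.36, -0.0], [0.36, -0.933, -0.002], [-0.001, 0.002, -1.0]]
force: [0.5, -1.1, 0.1]
opening: 1.001
finger_force: 0.0
```

```bash
python3 - <<'E'
from h import *
c=cam("wrist","pics/w2.png");m=masks(c["frame"]);s=ctrl.state();print(s["tcp_pos"],s["joints"],s["ee_rot"].round(4))
print(rect(m["red"],c,.055),rect(m["white"]|m["red"],c,.017))
E
```

```text
[0.46662391 0.2823918  0.23909242] [-0.52163744  0.37043135 -0.13788949  2.0100369   0.07372887  0.76689527
 -1.9061609 ] [[ 9.330e-01  3.599e-01 -1.000e-04]
 [ 3.599e-01 -9.330e-01 -1.800e-03]
 [-8.000e-04  1.600e-03 -1.000e+00]]
[527.9 310.1  68.3  10.7  20.6] [279.6 550.9 547.5 121.4   4.2]
```

View pics/w2.png

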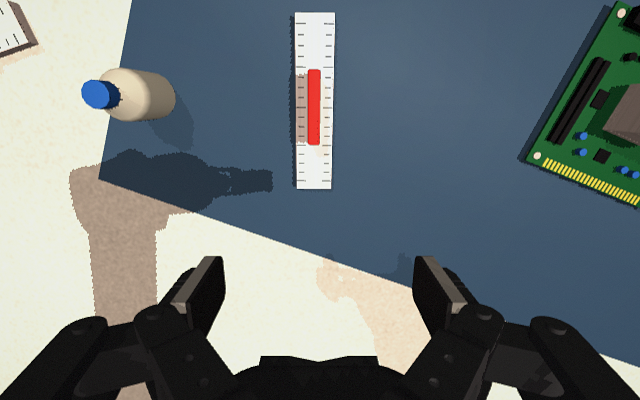

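Wrist view: the red rib spans about (314,70)–(314,145) and the bar (295,12)–(333,188). The rib centre works out at (0.528, 0.310), 68 x 11 mm, at 20.6°, which agrees with the top view. I'll move over it and descend.

Emit:
drive_tool(
  plan=[
    [[6.7,-0.4,3],[0,0,0.01],100],
    [[6.7,-0.4,6],[0,0,0.01],100],
    [[6.7,-0.4,9],[0,0,0.01],100],
    [[6.7,-0.4,12],[0,0,0.01],100],
    [[6.7,-0.4,15],[0,0,0.01],100],
    [[6.7,-0.4,18],[0,0,0.01],80],
    [[6.7,-0.4,20],[0,0,0.01],60],
    [[6.7,-0.4,20.6],[0,0,0.01],50],
    [[6.7,-0.4,20.6],[0,0,0.01],45],
    [[6.7,-0.4,20.6],[0,0,0.01],45],
    [[6.7,-0.4,20.6],[0,0,0.01],45],
    [[6.7,-0.4,20.6],[0,0,0.01],45],
  ],
  newtons=40,
)

```text
time: 4.02
tcp_pos: [0.5279, 0.3141, 0.0351]
ee_rot: [[0.935, 0.354, 0.003], [0.354, -0.935, 0.002], [0.003, -0.001, -1.0]]
force: [0.1, -0.2, 0.6]
opening: 0.449
finger_force: 0.0
```

```bash
python3 - <<'E'
from h import *
c=cam("wrist","pics/w3.png");m=masks(c["frame"]);s=ctrl.state();print(s["tcp_pos"],s["ee_rot"].round(4))
print(rect(m["red"],c,.055,box=(250,60,400,330)))
E
```

```text
[0.52767457 0.31414673 0.03496391] [[ 9.350e-01  3.546e-01  2.500e-03]
 [ 3.546e-01 -9.350e-01  1.600e-03]
 [ 2.900e-03 -6.000e-04 -1.000e+00]]
[541.1 315.2  60.6  11.3  20.4]
```

View pics/w3.png

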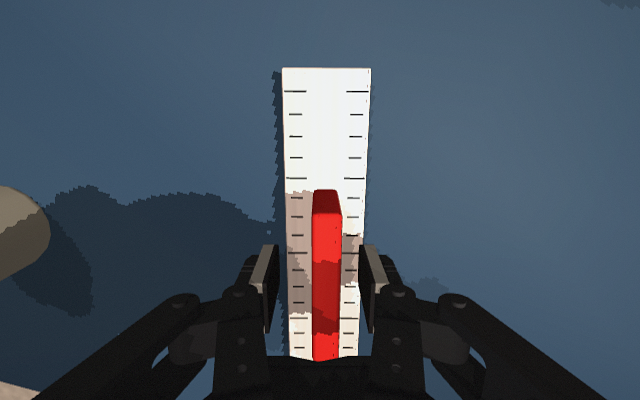

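The open fingers straddle the red rib, with pads at u≈270 and 370 and the rib at u≈327. Closing now.

Emit:
drive_tool(
  plan=[
    [[0,0,0],[0,0,0],0],
    [[0,0,0],[0,0,0],0],
    [[0,0,0],[0,0,0],0],
    [[0,0,0],[0,0,0],0],
    [[0,0,0],[0,0,0],0],
    [[0,0,-0.5],[0,0,0],0],
    [[0,0,-2],[0,0,0],0],
    [[0,0,-4],[0,0,0],0],
    [[0,0,-6],[0,0,0],0],
    [[0,0,-7],[0,0,0],0],
    [[0,0,-7],[0,0,0],0],
    [[0,0,-7],[0,0,0],0],
  ],
  newtons=50,
)

```text
time: 5.07
tcp_pos: [0.5264, 0.3137, 0.1033]
ee_rot: [[0.935, 0.355, 0.0], [0.355, -0.935, 0.0], [0.0, -0.0, -1.0]]
force: [-1.3, 0.0, -3.1]
opening: 0.133
finger_force: 49.1
```

```bash
python3 - <<'E'
from h import *
c=cam("wrist","pics/w4.png");m=masks(c["frame"]);s=ctrl.state();print(s["tcp_pos"],s["ee_rot"].round(4),s["opening"],s["finger_force"],s["force"],s["moment"])
R=s["ee_rot"]
# bar top visible white: front end corners relative to tool
k=(m["white"]).astype(np.uint8)*255; k[:, :240]=0;k[:,420:]=0;k[330:]=0
t=max(cv2.findContours(cv2.morphologyEx(k,cv2.MORPH_CLOSE,np.ones((9,9))),cv2.RETR_EXTERNAL,cv2.CHAIN_APPROX_NONE)[0],key=cv2.contourArea)[:,0,:]
z=s["tcp_pos"][2]-.018+.0
P=np.array([R.T@(ray(c,u,v,z)-s["tcp_pos"]) for u,v in t])*1000
print("front x",P[:,0].max())
for x0 in (30,50,70):
    q=P[abs(P[:,0]-x0)<2];print(x0,q[:,1].min(),q[:,1].max())
E
```

```text
[0.52581165 0.31333887 0.10248667] [[ 9.348e-01  3.551e-01 -1.400e-03]
 [ 3.551e-01 -9.348e-01 -8.000e-04]
 [-1.600e-03  3.000e-04 -1.000e+00]] 0.12916238490000428 49.05217230319977 [-0.74242825  0.02039146 -2.53660422] [ 0.01565846  0.00296934 -0.06117374]
front x 89.84364007550907
30 6.979608048834987 20.251167259866037
50 -19.3827465961318 20.082457350695424
70 -19.09261696787125 20.24232778414594
```

The grasp is good: the bar spans y -19.3…20.2 mm and its end is at x=89.8 mm in the tool frame, so it is centred and aligned. I'll carry it to a standoff before the gold edge and turn it there.

Emit:
drive_tool(
  plan=[
    [[-1,2.5,0],[0,0,-0.1],0],
    [[-2,5,0],[0,0,-0.2],0],
    [[-3,7.7,0],[0,0,-0.3],0],
    [[-4,10.3,0],[0,0,-0.4],0],
    [[-5,12.9,0],[0,0,-0.5],0],
    [[-6,15.5,0],[0,0,-0.61],0],
    [[-7,18,0],[0,0,-0.72],0],
    [[-8,20.6,0],[0,0,-0.83],0],
    [[-9,23.2,0],[0,0,-0.94],0],
    [[-10,26,0],[0,0,-1.05],0],
    [[-11,28.5,0],[0,0,-1.15],0],
    [[-11.8,30.9,0],[0,0,-1.206],0],
  ],
)

```text
time: 6.12
tcp_pos: [0.5243, -0.0192, 0.1018]
ee_rot: [[-0.001, 1.0, -0.004], [1.0, 0.001, -0.0], [-0.0, -0.004, -1.0]]
force: [-0.0, -0.0, -2.7]
opening: 0.127
finger_force: 49.4
```

Emit:
drive_tool(
  plan=[
    [[0,0,0],[0,0,0],0],
    [[0,0,0],[0,0,0],0],
    [[0,0,0],[0,0,0],0],
    [[0,0,0],[0,0,0],0],
    [[0,0,0],[0,0,0],0],
    [[0,0,0],[0,0,0],0],
  ],
)

```text
time: 6.62
tcp_pos: [0.5259, -0.0156, 0.1033]
ee_rot: [[-0.0, 1.0, -0.0], [1.0, 0.0, 0.0], [0.0, -0.0, -1.0]]
force: [0.4, 0.5, -2.2]
opening: 0.135
finger_force: 49.4
```

```bash
python3 - <<'E'
from h import *
s=ctrl.state();print(s["tcp_pos"],s["ee_rot"].round(4),s["force"],s["joints"])
c=cam("wrist","pics/w5.png")
c=cam("top");print(edge(c,.014))
E
```

```text
[ 0.52590852 -0.01559006  0.10325925] [[-3.e-04  1.e+00 -1.e-04]
 [ 1.e+00  3.e-04  5.e-04]
 [ 5.e-04 -1.e-04 -1.e+00]] [ 0.43000201  0.53001721 -2.24402968] [ 0.28963919  0.59266013 -0.47023922  2.13655856  0.52779749  0.52546145
 -0.57609124]
{'x_mid': np.float64(365.7963778015356), 'slope_deg': np.float64(26.05560950373313), 'ylo': np.float64(-221.56933610305018), 'yhi': np.float64(-199.3206099662284), 'n': 5, 'res': np.float64(0.869793678445231)}
```

View pics/w5.png

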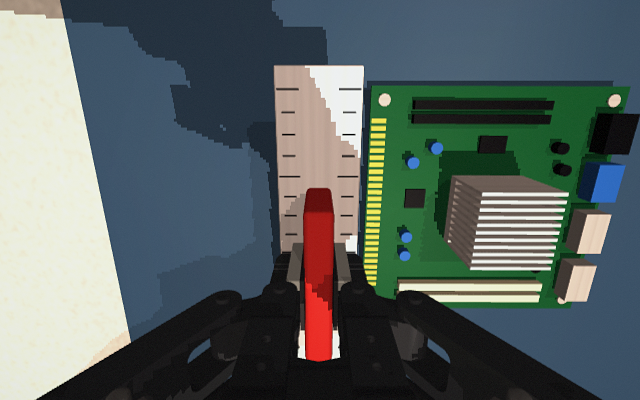

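Wrist view: the bar (275–363, 66–250) is raised to the left of the board, and the board's gold edge shows as a line from (371,85) to about (380,285). I'll measure the edge from here.

```bash
cat >> h.py <<'E'
def near_edge(c,v0,v1,u0=364,z=.014,top=False):
    m=masks(c["frame"]);k=m["green"]|m["gold"];P=[]
    for v in range(v0,v1,3):
        w=np.flatnonzero(k[v,u0:u0+60])
        if len(w): P.append(ray(c,u0+w[0],v+.5,z)[:2]*1000)
    P=np.array(P);a,b=np.polyfit(P[:,1],P[:,0],1);r=P[:,0]-a*P[:,1]-b;g=abs(r)<1.2
    a,b=np.polyfit(P[g,1],P[g,0],1);return dict(x_at_mid=a*-17+b,slope_deg=-np.degrees(np.arctan(a)),n=g.sum(),yr=(P[:,1].min(),P[:,1].max()))
E
python3 - <<'E'
from h import *
c=cam("wrist");print(near_edge(c,95,270))
E
```

```text
{'x_at_mid': np.float64(559.8391257011814), 'slope_deg': np.float64(0.2847959075188965), 'n': np.int64(59), 'yr': (np.float64(-67.204746454633), np.float64(61.172992521703264))}
```

Both views give the edge at x≈559.8 mm. Flush needs the TCP at x≈0.5396. I'll descend at x≈0.534, just above the mat.

Emit:
drive_tool(
  plan=[
    [[-0.1,0.8,1],[0,0,0],0],
    [[-0.1,0.8,2.5],[0,0,0],0],
    [[-0.1,0.8,4],[0,0,0],0],
    [[-0.1,0.8,5.5],[0,0,0],0],
    [[-0.1,0.8,6.3],[0,0,0],0],
    [[-0.1,0.8,6.7],[0,0,0],0],
    [[-0.1,0.8,6.7],[0,0,0],0],
    [[-0.1,0.8,6.7],[0,0,0],0],
    [[-0.1,0.8,6.7],[0,0,0],0],
    [[-0.1,0.8,6.7],[0,0,0],0],
  ],
)

```text
time: 7.6
tcp_pos: [0.5346, -0.018, 0.037]
ee_rot: [[0.002, 1.0, 0.002], [1.0, -0.002, 0.0], [0.0, 0.002, -1.0]]
force: [0.0, -0.2, -2.7]
opening: 0.13
finger_force: 49.3
```

```bash
python3 - <<'E'
from h import *
s=ctrl.state();print(s["tcp_pos"],s["ee_rot"].round(4),s["force"])
c=cam("wrist","pics/w6.png")
E
```

```text
[ 0.53457274 -0.01804962  0.03698347] [[ 2.1e-03  1.0e+00  1.5e-03]
 [ 1.0e+00 -2.1e-03  1.0e-04]
 [ 1.0e-04  1.5e-03 -1.0e+00]] [ 0.02977472 -0.23890182 -2.7147583 ]
```

View pics/w6.png

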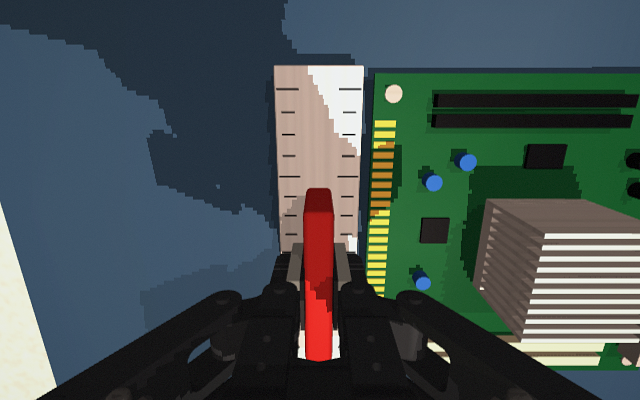

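The gap is about 10 px (about 4.7 mm) and parallel, as computed. Closing most of it.

Emit:
drive_tool(
  plan=[
    [[0,0.15,0],[0,0,0],0],
    [[0,0.3,0],[0,0,0],0],
    [[0,0.4,0],[0,0,0],0],
    [[0,0.42,0],[0,0,0],0],
    [[0,0.42,0],[0,0,0],0],
    [[0,0.42,0],[0,0,0],0],
    [[0,0.42,0],[0,0,0],0],
  ],
)

```text
time: 8.23
tcp_pos: [0.538, -0.0181, 0.0362]
ee_rot: [[0.002, 1.0, -0.0], [1.0, -0.002, -0.0], [-0.0, -0.0, -1.0]]
force: [-0.7, 0.2, -3.2]
opening: 0.128
finger_force: 49.4
```

```bash
cat >> h.py <<'E'
def gap(c,zb,v0=95,v1=240):
    m=masks(c["frame"]);h=cv2.cvtColor(c["frame"],cv2.COLOR_RGB2HSV)
    g=m["green"]|m["gold"];b=(h[...,1]<90)&(h[...,2]>110);A=[];B=[]
    for v in range(v0,v1,3):
        w=np.flatnonzero(b[v,330:372]);e=np.flatnonzero(g[v,350:410])
        if len(w): B.append(ray(c,331+w[-1],v+.5,zb)[:2]*1000)
        if len(e): A.append(ray(c,350+e[0],v+.5,.014)[:2]*1000)
    o=[]
    for P in (A,B):
        P=np.array(P);a,q=np.polyfit(P[:,1],P[:,0],1);r=abs(P[:,0]-a*P[:,1]-q);k=r<=np.median(r)*2.5
        a,q=np.polyfit(P[k,1],P[k,0],1);o.append((round(a*60+q,1),round(a*-80+q,1),k.sum()))
    return o
E
python3 - <<'E'
from h import *
s=ctrl.state();print(s["tcp_pos"],s["ee_rot"].round(4)[:,:2],s["force"])
print(gap(cam("wrist"),s["tcp_pos"][2]-.018))
E
```

```text
[ 0.53801763 -0.01809285  0.03623492] [[ 2.e-03  1.e+00]
 [ 1.e+00 -2.e-03]
 [-0.e+00 -3.e-04]] [-0.68877351  0.1565416  -3.17033131]
[(np.float64(559.8), np.float64(559.9), np.int64(47)), (np.float64(557.7), np.float64(557.5), np.int64(49))]
```

A gap of 2.2 mm remains and it is parallel. I'll advance 1.6 mm, lower, and release.

Emit:
drive_tool(
  plan=[
    [[0,0.08,0],[0,0,0],0],
    [[0,0.16,0],[0,0,0],0],
    [[0,0.16,0],[0,0,0],0],
    [[0,0.16,0.05],[0,0,0],0],
    [[0,0.16,0.1],[0,0,0],0],
    [[0,0.16,0.15],[0,0,0],0],
    [[0,0.16,0.15],[0,0,0],0],
    [[0,0.16,0.15],[0,0,0],0],
  ],
)

```text
time: 8.95
tcp_pos: [0.5396, -0.0181, 0.0347]
ee_rot: [[0.002, 1.0, -0.0], [1.0, -0.002, -0.0], [-0.0, -0.0, -1.0]]
force: [-0.3, -0.5, -2.8]
opening: 0.13
finger_force: 49.4
```

```bash
python3 - <<'E'
from h import *
s=ctrl.state();print(s["tcp_pos"],s["ee_rot"].round(4)[:,:2],s["force"])
print(gap(cam("wrist"),s["tcp_pos"][2]-.018))
E
```

```text
[ 0.53962766 -0.01806125  0.03471059] [[ 1.9e-03  1.0e+00]
 [ 1.0e+00 -1.9e-03]
 [-0.0e+00 -3.0e-04]] [-0.26577992 -0.53606128 -2.82508701]
[(np.float64(560.0), np.float64(560.0), np.int64(47)), (np.float64(559.4), np.float64(559.0), np.int64(48))]
```

Emit:
drive_tool(
  plan=[
    [[0,0,0.05],[0,0,0],0],
    [[0,0,0.1],[0,0,0],0],
    [[0,0,0.1],[0,0,0],0],
    [[0,0,0.1],[0,0,0],0],
  ],
)

```text
time: 9.33
tcp_pos: [0.5398, -0.0181, 0.0342]
ee_rot: [[0.002, 1.0, 0.0], [1.0, -0.002, -0.0], [-0.0, 0.0, -1.0]]
force: [-0.7, -0.5, 3.1]
opening: 0.126
finger_force: 50.3
```

The bar is on the mat now: vertical force went from -2.8 to +3.1 N. Releasing, then a straight rise.

Emit:
drive_tool(
  plan=[
    [[0,0,-0.03],[0,0,0],15],
    [[0,0,-0.03],[0,0,0],20],
    [[0,0,-0.03],[0,0,0],28],
    [[0,0,-0.03],[0,0,0],36],
    [[0,0,-0.03],[0,0,0],40],
    [[0,0,-0.03],[0,0,0],40],
    [[0,0,-1.5],[0,0,0],40],
    [[0,0,-3.5],[0,0,0],40],
    [[0,0,-6.5],[0,0,0],60],
    [[0,0,-9.5],[0,0,0],100],
    [[0,0,-12],[0,0,0],100],
    [[0,0,-12],[0,0,0],100],
  ],
)

```text
time: 10.33
tcp_pos: [0.5429, -0.0175, 0.1583]
ee_rot: [[0.002, 1.0, 0.009], [1.0, -0.002, 0.0], [0.0, 0.009, -1.0]]
force: [0.8, 0.8, -0.4]
opening: 0.942
finger_force: 0.0
```

```bash
python3 - <<'E'
from h import *
s=ctrl.state();print(s["tcp_pos"],s["ee_rot"].round(4)[:,:2],s["force"],s["opening"])
c=cam("wrist","pics/w7.png");print(gap(c,.017,95,200))
E
```

```text
[ 0.54289763 -0.01752675  0.15827507] [[ 2.1e-03  1.0e+00]
 [ 1.0e+00 -2.1e-03]
 [ 3.0e-04  8.8e-03]] [ 0.84438462  0.83786962 -0.3823339 ] 0.9417625757951655
[(np.float64(569.9), np.float64(573.6), np.int64(32)), (np.float64(559.7), np.float64(559.5), np.int64(32))]
```

View pics/w7.png

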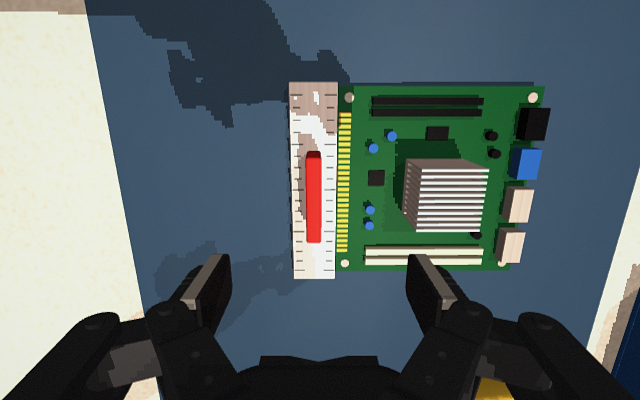

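The straightedge lies flush along the gold edge, bar at u 290–338 and board from 338. It overhangs equally at both ends: v 82–278 against 86–271. Next, a check on the heatsink position and the gap.

```bash
python3 - <<'E'
from h import *
s=ctrl.state();print(s["tcp_pos"])
c=cam("wrist");print(near_edge(c,105,245,u0=330))
print("board far y",[ray(c,430,v,.014)[1].round(4) for v in (86,271)],"bar y",[ray(c,315,v,.017)[1].round(4) for v in (82,278)])
print("board-centre heatsink top corners ->",[np.round(proj(c,(.6448+a,-.017+b,.059)),0).tolist() for a in(-.025,.025) for b in (-.025,.025)])
E
```

```text
[ 0.54168417 -0.01792918  0.15627835]
{'x_at_mid': np.float64(560.0673857928399), 'slope_deg': np.float64(-0.039126792456226744), 'n': np.int64(47), 'yr': (np.float64(-71.77015360967552), np.float64(52.10754280882527))}
board far y [np.float64(0.0671), np.float64(-0.1011)] bar y [np.float64(0.0702), np.float64(-0.1063)]
board-centre heatsink top corners -> [[419.0, 233.0], [425.0, 169.0], [483.0, 232.0], [494.0, 169.0]]
```

Emit:
drive_tool(
  plan=[
    [[0.1,3.5,0],[0,0,0],100],
    [[0.1,7,0],[0,0,0],100],
    [[0.1,10,0],[0,0,0],100],
    [[0.1,10.4,0],[0,0,0],100],
    [[0.1,10.4,0],[0,0,0],100],
    [[0.1,10.4,2],[0,0,0],100],
    [[0.1,10.4,4],[0,0,0],100],
    [[0.1,10.4,6],[0,0,0],100],
    [[0.1,10.4,7],[0,0,0],100],
    [[0.1,10.4,7],[0,0,0],100],
    [[0.1,10.4,7],[0,0,0],100],
  ],
)

```text
time: 11.35
tcp_pos: [0.6422, -0.0172, 0.083]
ee_rot: [[0.001, 1.0, -0.003], [1.0, -0.001, -0.0], [-0.0, -0.003, -1.0]]
force: [-0.5, -0.4, 0.1]
opening: 1.001
finger_force: 0.0
```

```bash
python3 - <<'E'
from h import *
s=ctrl.state();print(s["tcp_pos"],s["ee_rot"].round(4)[:,:2],s["force"])
c=cam("wrist","pics/w8.png")
E
```

```text
[ 0.64220756 -0.01718312  0.08300867] [[ 1.3e-03  1.0e+00]
 [ 1.0e+00 -1.3e-03]
 [-2.0e-04 -2.8e-03]] [-0.45450263 -0.38261171  0.12127348]
```

View pics/w8.png

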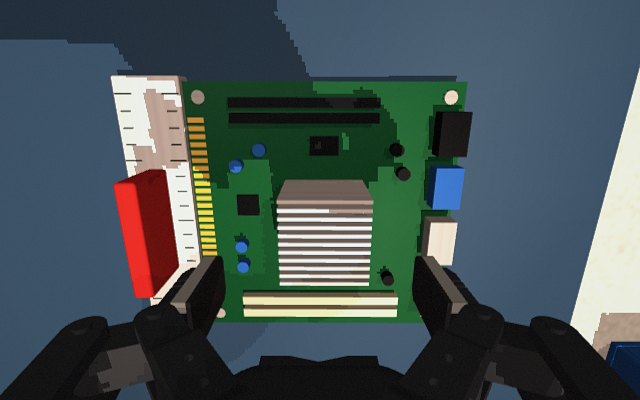

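The heatsink top (278–372) is centred at u≈325 against the pads' centre at about 319, so I need +2.7 mm along tool y. Then I'll descend to grasp height.

Emit:
drive_tool(
  plan=[
    [[0,0.27,0.5],[0,0,0],100],
    [[0,0.27,1.5],[0,0,0],100],
    [[0,0.27,2.5],[0,0,0],100],
    [[0,0.27,3.5],[0,0,0],100],
    [[0,0.27,4.3],[0,0,0],100],
    [[0,0.27,4.7],[0,0,0],100],
    [[0,0.27,4.7],[0,0,0],85],
    [[0,0.27,4.7],[0,0,0],80],
    [[0,0.27,4.7],[0,0,0],75],
    [[0,0.27,4.7],[0,0,0],70],
    [[0,0.27,4.7],[0,0,0],70],
  ],
  newtons=30,
)

```text
time: 12.32
tcp_pos: [0.6468, -0.0173, 0.0373]
ee_rot: [[0.002, 1.0, 0.001], [1.0, -0.002, 0.0], [0.0, 0.001, -1.0]]
force: [0.8, 0.2, -1.1]
opening: 0.696
finger_force: 0.0
```

Emit:
drive_tool(
  plan=[
    [[0,-0.15,0.1],[0,0,0],70],
    [[0,-0.15,0.1],[0,0,0],66],
    [[0,-0.15,0.1],[0,0,0],63],
    [[0,-0.15,0.1],[0,0,0],61],
    [[0,-0.15,0.1],[0,0,0],59],
    [[0,-0.15,0.1],[0,0,0],57],
    [[0,-0.15,0.1],[0,0,0],50],
    [[0,-0.15,0.1],[0,0,0],40],
    [[0,-0.15,0.1],[0,0,0],40],
    [[0,-0.15,0.1],[0,0,0],40],
  ],
  newtons=60,
)

```text
time: 13.15
tcp_pos: [0.6452, -0.0173, 0.0361]
ee_rot: [[0.002, 1.0, 0.0], [1.0, -0.002, -0.0], [-0.0, 0.0, -1.0]]
force: [-0.6, -0.7, 3.7]
opening: 0.574
finger_force: 61.9
```

```bash
python3 - <<'E'
from h import *
s=ctrl.state();print(s["tcp_pos"],s["force"],s["moment"],s["opening"],s["finger_force"])
c=cam("wrist","pics/w9.png");m=masks(c["frame"]);print("rib",rect(m["red"],c,.055))
E
```

```text
[ 0.64518494 -0.01728818  0.03613517] [-0.5753417  -0.66415163  3.72610603] [-0.06253123  0.14237402 -0.06600067] 0.574358090326132 61.94019913673401
rib [552.8 -12.6  77.3  34.1  89.8]
```

View pics/w9.png

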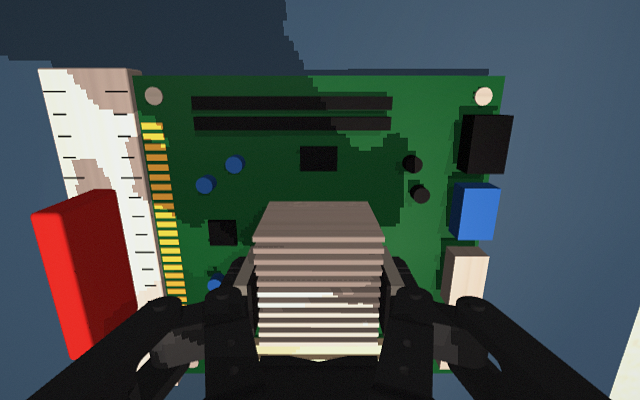

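The pads grip the heatsink at 62 N (opening 0.574, about 49 mm). The straightedge is still flush alongside, clear of the fingers. Lifting straight up 10 cm, gently.

Emit:
drive_tool(
  plan=[
    [[0,0,-0.2],[0,0,0],40],
    [[0,0.1,-0.5],[0,0,0],40],
    [[0,0.15,-1],[0,0,0],40],
    [[0,0.15,-2],[0,0,0],40],
    [[0,0.15,-3.2],[0,0,0],40],
    [[0,0.15,-4.5],[0,0,0],40],
    [[0,0.15,-5.8],[0,0,0],40],
    [[0,0.15,-7.1],[0,0,0],40],
    [[0,0.15,-8.4],[0,0,0],40],
    [[0,0.15,-9.4],[0,0,0],40],
    [[0,0.15,-9.9],[0,0,0],40],
    [[0,0.15,-10],[0,0,0],40],
  ],
  newtons=80,
)

```text
time: 14.2
tcp_pos: [0.6473, -0.0172, 0.1375]
ee_rot: [[0.002, 1.0, 0.003], [1.0, -0.002, 0.0], [0.0, 0.003, -1.0]]
force: [0.9, 0.3, -5.4]
opening: 0.571
finger_force: 83.4
```

Emit:
drive_tool(
  plan=[
    [[0,0,0],[0,0,0],40],
    [[0,0,0],[0,0,0],40],
    [[0,0,0],[0,0,0],40],
    [[0,0,0],[0,0,0],40],
    [[0,0,0],[0,0,0],40],
    [[0,0,0],[0,0,0],40],
    [[0,0,0],[0,0,0],40],
    [[0,0,0],[0,0,0],40],
    [[0,0,0],[0,0,0],40],
    [[0,0,0],[0,0,0],40],
    [[0,0,0],[0,0,0],40],
    [[0,0,0],[0,0,0],40],
  ],
)

```text
time: 15.2
tcp_pos: [0.6465, -0.0173, 0.1358]
ee_rot: [[0.002, 1.0, 0.0], [1.0, -0.002, -0.0], [-0.0, 0.0, -1.0]]
force: [0.0, 0.5, -5.5]
opening: 0.569
finger_force: 83.4
```

Emit:
drive_tool(
  plan=[
    [[0,0,0],[0,0,0],40],
    [[0,0,0],[0,0,0],40],
    [[0,0,0],[0,0,0],40],
    [[0,0,0],[0,0,0],40],
    [[0,0,0],[0,0,0],40],
    [[0,0,0],[0,0,0],40],
    [[0,0,0],[0,0,0],40],
    [[0,0,0],[0,0,0],40],
    [[0,0,0],[0,0,0],40],
    [[0,0,0],[0,0,0],40],
    [[0,0,0],[0,0,0],40],
    [[0,0,0],[0,0,0],40],
  ],
)

```text
time: 16.2
tcp_pos: [0.6465, -0.0173, 0.1358]
ee_rot: [[0.002, 1.0, 0.0], [1.0, -0.002, 0.0], [0.0, 0.0, -1.0]]
force: [0.6, -0.0, -4.8]
opening: 0.572
finger_force: 83.4
```

```bash
python3 - <<'E'
from h import *
s=ctrl.state();print(s["time"],s["tcp_pos"],s["force"],s["opening"],s["finger_force"])
c=cam("side");cv2.imwrite("pics/s2.png",cv2.resize(c["frame"][120:290,220:450],(690,510))[:,:,::-1])
E
```

```text
16.2 [ 0.64645601 -0.01729028  0.13580692] [ 0.58218721 -0.02684431 -4.78006398] 0.5722706406900282 83.43739986419678
```

View pics/s2.png

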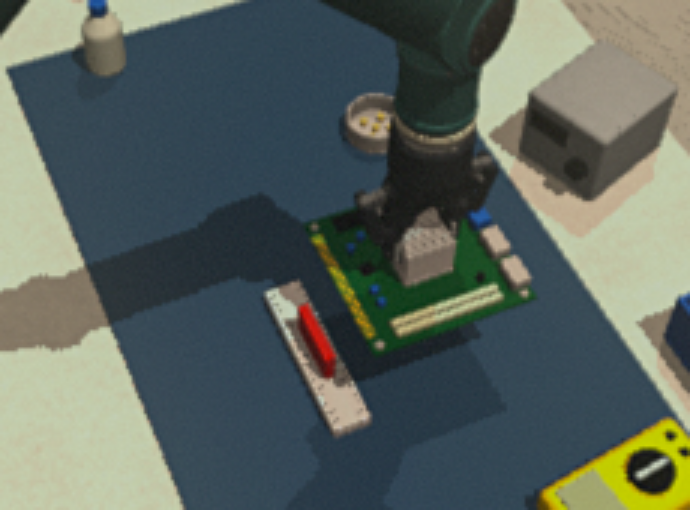

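The board hangs level above the mat with the straightedge lying flat at its place. One more second of hold for margin.

Emit:
drive_tool(
  plan=[
    [[0,0,0],[0,0,0],40],
    [[0,0,0],[0,0,0],40],
    [[0,0,0],[0,0,0],40],
    [[0,0,0],[0,0,0],40],
    [[0,0,0],[0,0,0],40],
    [[0,0,0],[0,0,0],40],
    [[0,0,0],[0,0,0],40],
    [[0,0,0],[0,0,0],40],
    [[0,0,0],[0,0,0],40],
    [[0,0,0],[0,0,0],40],
    [[0,0,0],[0,0,0],40],
    [[0,0,0],[0,0,0],40],
  ],
)

```text
time: 17.25
tcp_pos: [0.6465, -0.0173, 0.1358]
ee_rot: [[0.002, 1.0, 0.0], [1.0, -0.002, -0.0], [-0.0, 0.0, -1.0]]
force: [-0.1, 0.4, -5.2]
opening: 0.575
finger_force: 83.4
```

```bash
python3 -c "
from workcell import ctrl
print(ctrl.job_done())"
```

```text
the job is handed in; nothing more can be done
None
```

The job is handed in (no verdict came back): the straightedge lies flush and centred along the gold edge, and the board is held level and still about 10 cm above the mat; I viewed 12 pictures, two over the limit of 10.

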